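# Load the bench trolley and unhitch it

## Task

Stand the two dropper bottles upright in the small two-cell crate of the parked trolley, one in each cell, setting them down rather than dropping them. Then unhitch the trolley: pull the latch tab on the hitch coupler sideways against its spring, with the latch held out lift the tongue off the ball, and raise it by at least 25 degrees. Finish while still holding the tongue up there, without letting go, and leave the screwdriver and the brush lying where they are.

Things in the scene. Friction and masses are not known exactly. Their poses are not given: they have to be found in the camera images.
- dock: fixed aluminium docking plate 150 x 400 x 8 mm with parked trolley and ball mount. Origin on the bench under the centre of the trolley's plywood crate, z up. In this frame the crate's two cells lie side by side along y, the tongue runs from the crate to -y, the latch tab stands off to -x. Crate 76 mm (x) by 148 mm (y), 4 mm walls, rim 76 mm above the bench
- cell_1 (a point): centre of the floor of the +y cell of the crate, 36 mm above the bench; cell inside 68 mm (x) by 68 mm (y), walls rise 40 mm above this floor. Axes as dock
- cell_2 (a point): the same for the -y cell (the one nearer the tongue), 72 mm from cell_1
- bottle_1: white dropper bottle with a narrow nozzle, standing, body 55 mm diameter with straight sides up to about 79 mm, 122 mm tall overall, about 0.11 kg; origin at the centre of its underside, z up along it
- bottle_2: second bottle, same as bottle_1; either bottle may go in either cell
- tongue (a joint): hinge of the grey tongue at the crate's end, rad: 0 = level, coupler down on the ball; grows as the coupler end is raised; stop at 0.9. It falls back by its weight (about 0.4 kg with the latch) when let go. 25 degrees = 0.436
- tongue_hinge (a point): point on the tongue's hinge axis, 45 mm above the bench, 85 mm from the crate's centre towards dock -y; the axis runs along dock x. The coupler and the ball under it (ball top 58 mm above the bench, coupler top 66 mm) lie 140 mm farther towards dock -y
- latch (a joint): spring latch in the coupler, m: 0 = in, its bolt caught under the ball so that the tongue cannot rise; pulling the tab towards dock -x raises it, stop at 0.014. The bolt is free of the ball from 0.007; 0.012 is a good pull. The spring pushes back with 3 N at 0 and 9.5 N at the stop, so keep it pulled while the tongue leaves the ball
- latch_grip (a point): grip point in the black upright latch tab, 69 mm above the bench with the tongue down, 22 mm below the tab's top. Tab 12 mm thick (dock x), 28 mm wide (dock y), 82 mm to the -x side of the coupler's middle; 52 mm free between it and the coupler shell, over a rod and barrel up to 37 mm high. Tab and latch ride on the tongue: it can be lifted by the tab, which tilts with it
- screwdriver: bystander: small screwdriver lying flat, 22 x 178 x 23 mm, origin at the centre of the underside
- brush: bystander: small brush lying flat, 14 x 140 x 7 mm, origin at the centre of the underside
There are look-alikes about, which are no part of the job. What is shaped like the bottle_1 but turquoise is not meant. Leave any orange or yellow look-alike of the bottle_2 alone.

How it is judged:
By the outcome, as a careful person would: the job done as asked, in the order asked, and still so for the second after the job is handed in, while the arm keeps its last pose, push and grip.
It also fails if it takes over 64 s, if anything falls off the work surface, if the arm or the gripper's body presses on something with over 40 N, if the wrist force passes 120 N, or if a joint passes its speed limit or range.

## Robot

A 7-joint arm with a two-finger parallel gripper is mounted at the origin on a cart in front of the work surface, level with it; the furniture and walls round the work are solid. World frame = base frame: x ahead of the robot, y to its left, z up, the work surface at z = 0. Lengths are in m, angles in rad, forces in N, time in s.
With the tool pointing down it reaches from about 0.4 to 0.85 m from the base axis. Payload 6.9 kg.
Tool frame: the origin (TCP) lies at the very end of the fingers, on their centre line; the grasp point (between the pads) lies 19 mm behind it (env.hold_point_z is the z of the grasp point in the tool frame, in m); z points along the fingers, x is the direction in which the jaws open and shut, and the axes are right-handed (so a half turn about z gives the same grasp; the last joint's range is limited). The gripper opens to 85 mm and grips with 20 to 120 N. Pads are 22 mm wide; open, the fingers measure 114 mm over their backs; the gripper's body (76 mm by 85 mm) begins 54 mm behind the grasp point. The pads swing forward as they close: fully open they stand 13 mm farther back than shut.
Start: joints at [-1.127, 0.507, -0.238, 1.5, 0.126, 1.149, -0.155], TCP at [0.208, 0.589, 0.231] pointing down, gripper open.
Joint ranges: [-3.08, 3.08], [-0.24, 2.05], [-1.43, 1.35], [0, 2.5], [-1.52, 4.66], [0.17, 1.96], [-2.89, 2.89]. Speed limits (rad/s): [2.39, 2.39, 3.14, 3.14, 3.14, 3.14, 3.14].

## Interface

Orientations are given as a 3x3 rotation matrix whose columns are the frame's x, y, z axes.
In Python, from bench import env gives the robot as it stands.
- The arm moves only by the tool carry_out, never from a script. Its argument "deltas" is text: rows parted by semicolons, each of 7 numbers parted by spaces: the turn, a rotation vector about the world's x, y, z in degrees, then the shift along the world's x, y, z in cm, then the closure, from 0 (fully open) to 1 (shut). A call has 1 to 5 rows; each row shifts and turns the commanded pose from where the row before left it; what a row does not reach is not made up. A row lasts 1/10 s, in which the tool goes at most 50 mm and 8.59 degrees, less where a joint would pass 70% of its speed; a pose out of reach is approached as far as the arm can. A call with a gripper value outside its range is refused whole. The fingers move at their own pace and stop on an object; "grip_force" is the grip in N (left out, the last holds). Time passes only in rows, so rows that do not move let the fingers close. It gives the time, the measured TCP pose, the force and the opening at its end, in the units of the state.
- env.sense(): the state, without advancing time (a new reading comes with each control period).
- env.grab_frame(name): name is "scene" or "top"; returns a dict with "color" (480x640x3 uint8, blue, green, red), "vertical_fov" (degrees; the focal length in pixels is half the picture's height over the tangent of half this angle, whatever the lens; pixels are square), "cx", "cy" (the principal point, pixels), "camera_from_world" (4x4, takes a point from world to camera coordinates). Camera axes: x right, y up, looking along -z (the intrinsics and any distortion apply to the point x, -y, -z); pixel columns grow to the right and rows downward; lengths in m; the calibration is good to about 2 mm. A picture is of the moment at which its call begins. There is no depth.
- env.hand_in(): hands the job in, once; it reports no verdict.
The state is a dict: "clock": time; "joints": joint angles; "joint_vel": joint speeds; "effort": joint torques, N m; "tcp_pos": TCP position; "orientation": TCP orientation; "ft_force": force on the tool from outside, world axes, zero at the start; "moment": the same for the moment, N m; "grip_width": finger opening in m.
Only numpy, scipy, OpenCV 4.12 (cv2) and the standard library are available. Lean on these libraries where they do the work, as an engineer would, in place of code of your own. Each camera call takes 0.05 s, during which the arm holds its last target. There are 200 camera calls.

## Working session

There is one attempt and no reset: what is moved stays moved. The work goes in short steps, Python scripts to look and compute and a tool call to move; the robot and the scene stay as the last step left them, time stands still between calls to the robot, and variables do not carry over. Pictures are saved under pics/ and viewed, about 8 in all and at most 12, crops included, and the job is handed in when it is done.

Besides the shell and the picture viewer there is one more tool, called after "Emit:" as name(argument=value, ...) on one line, values as JSON. carry_out: Moves the arm, as the interface text tells. Its arguments: {"type":"object","properties":{"deltas":{"type":"string"},"grip_force":{"type":"number"}},"required":["deltas"]}

```bash
ls; mkdir -p pics; cat > h.py <<'E'
import numpy as np, cv2
from bench import env
def grab(n,fn=None):
    f=env.grab_frame(n)
    if fn: cv2.imwrite('pics/'+fn,f['color'])
    return f
def foc(f): return 240/np.tan(np.radians(f['vertical_fov'])/2)
def ray(f,u,v):
    M=np.array(f['camera_from_world']);F=foc(f)
    d=np.array([(u-f['cx'])/F,-(v-f['cy'])/F,-1.]);R=M[:3,:3]
    return -R.T@M[:3,3], R.T@d
def at_z(f,u,v,z):
    o,d=ray(f,u,v);return o+d*(z-o[2])/d[2]
def proj(f,p):
    M=np.array(f['camera_from_world']);c=M[:3,:3]@np.array(p)+M[:3,3];F=foc(f)
    return np.array([f['cx']+F*c[0]/-c[2], f['cy']-F*c[1]/-c[2]])
E
python3 - <<'E'
from h import *
a=grab('scene','s0.png');b=grab('top','t0.png')
for f in(a,b):print({k:f[k] for k in f if k!='color'})
print(env.sense(),env.hold_point_z)
E
```

```text
pics
{'vertical_fov': 45.90702998878213, 'cx': 329.27080796353175, 'cy': 231.20968551793476, 'camera_from_world': array([[-0.34613759,  0.93818141,  0.00210225,  0.11472499],
       [-0.7990555 , -0.29598048,  0.52336017,  0.40333282],
       [ 0.491629  ,  0.17947481,  0.85210898, -1.69234448],
       [ 0.        ,  0.        ,  0.        ,  1.        ]])}
{'vertical_fov': 57.33244378908942, 'cx': 318.85801095978024, 'cy': 232.64272726790574, 'camera_from_world': array([[ 0.01983069, -0.9997557 ,  0.00976136,  0.03809757],
       [ 0.98079927,  0.02134736,  0.19384807, -0.55946764],
       [-0.19400909,  0.0057298 ,  0.980983  , -0.95463168],
       [ 0.        ,  0.        ,  0.        ,  1.        ]])}
{'clock': 0.1, 'joints': array([-1.12651818,  0.50826474, -0.23750561,  1.50102039,  0.12569504,
        1.14887077, -0.154757  ]), 'joint_vel': array([ 9.63811610e-04, -9.60057983e-05,  1.17501857e-03, -3.98363821e-03,
       -1.01372751e-03, -6.41902292e-04, -2.62647945e-05]), 'effort': array([-5.32407445e-03, -6.21848631e+01, -2.19500765e+00, -2.50206274e+01,
        1.25545150e-02,  7.74831249e-03, -1.32434245e-06]), 'tcp_pos': array([0.20764447, 0.58903861, 0.23051318]), 'orientation': array([[ 3.32307540e-01,  9.43170956e-01, -4.95656206e-04],
       [ 9.43169768e-01, -3.32307909e-01, -1.49759408e-03],
       [-1.57719772e-03,  3.01738556e-05, -9.99998756e-01]]), 'ft_force': array([ 0.41880332, -0.63389743, -0.23243835]), 'moment': array([-0.00604729,  0.00991307, -0.02706976]), 'grip_width': 0.08548025134113722} -0.0187
```

View pics/s0.png

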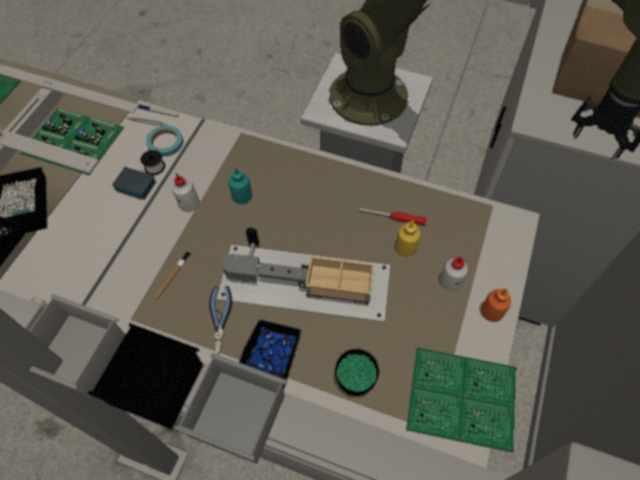

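View pics/t0.png

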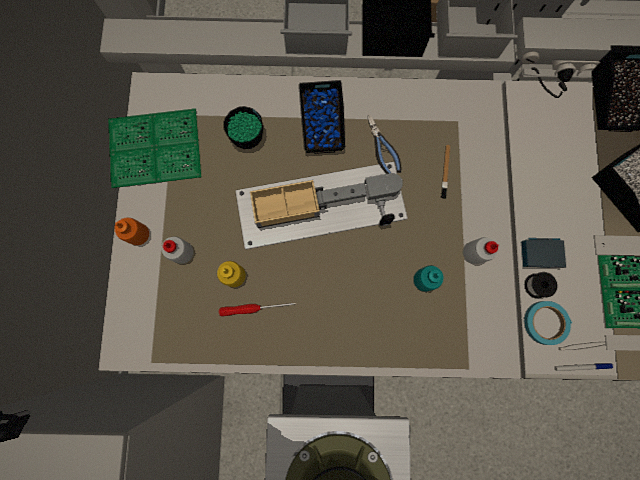

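The white bottles with red nozzles, at top (177,250) and (481,251), fit. The yellow (231,275), orange (131,231) and turquoise (429,278) ones are look-alikes. I'll confirm this in one enlarged crop and also measure the dock.

```bash
python3 - <<'E'
import cv2,numpy as np
t=cv2.imread('pics/t0.png');s=cv2.imread('pics/s0.png')
R=lambda im,x,y,w,h,k:cv2.resize(im[y:y+h,x:x+w],None,fx=k,fy=k,interpolation=cv2.INTER_CUBIC)
c=np.zeros((600,800,3),np.uint8)
c[:400]=R(t,225,150,200,100,4)
c[400:600,0:200]=R(t,155,225,50,50,4);c[400:600,200:400]=R(t,460,225,50,50,4)
c[400:600,400:600]=R(s,430,245,50,50,4);c[400:600,600:800]=R(s,162,168,50,50,4)
cv2.imwrite('pics/c1.png',c)
E
```

```text
(no output)
```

View pics/c1.png

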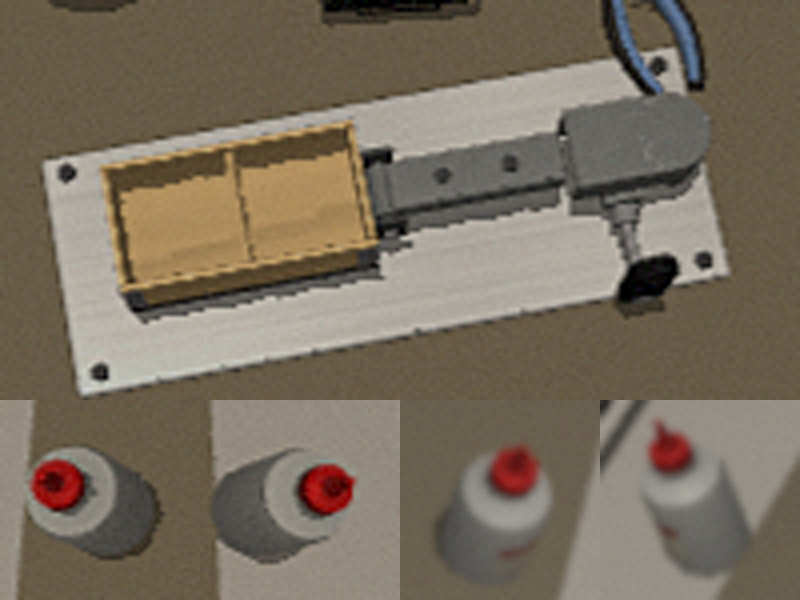

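```bash
cat > fit.py <<'E'
from h import *
from scipy.optimize import least_squares as LS
import pickle
a=grab('scene');b=grab('top');pickle.dump((a,b),open('f.pkl','wb'))
o=lambda u,v:np.array([225+u/4-.4,150+v/4-.4])
rim=[o(103,167),o(353,124),o(379,241),o(121,290)]   # (x,y)dock: far(+x) +y ; far -y ; near -y; near +y
rp=[(.038,.074),(.038,-.074),(-.038,-.074),(-.038,.074)]
pl=[o(43,160),o(672,47),o(730,272),o(80,396)]
pp=[(.075,.2),(.075,-.2),(-.075,-.2),(-.075,.2)]
def W(q,x,y,z):
    c,s=np.cos(q[2]),np.sin(q[2]);return [q[0]+c*x-s*y,q[1]+s*x+c*y,z]
def res(q,g=1):
    r=[proj(b,W(q,x,y,.076))-m for m,(x,y) in zip(rim,rp)]+[proj(b,W(q,x+q[3],y+q[4],.008))-m for m,(x,y) in zip(pl,pp)]
    return np.ravel(r)
q0=at_z(b,285,202,.076);S=LS(res,[q0[0],q0[1],0.1,0,-.08]);q=S.x
print('dock',q,np.degrees(q[2]));print(S.fun.reshape(-1,2).round(1))
for n,p in dict(cell1=(0,.036,.036),cell2=(0,-.036,.036),hinge=(0,-.085,.045),grip=(-.082,-.225,.069),tabtop=(-.082,-.225,.091),coup=(0,-.225,.066)).items():
    w=W(q,*p);print(n,np.round(w,4),proj(b,w).round(1),((proj(b,w)-[225,150])*4).round(),proj(a,w).round(1))
def tri(us,ut):
    (o1,d1),(o2,d2)=ray(a,*us),ray(b,*ut)
    s=np.linalg.lstsq(np.c_[d1,-d2],o2-o1,rcond=None)[0];p,r=o1+d1*s[0],o2+d2*s[1];return (p+r)/2,np.linalg.norm(p-r)
print(tri((460.3,257.3),(155+12,225+20.5)),tri((176.1,174),(460+37,225+20.5)))
# shoulder-based estimate: centre of shoulder circle z~.079
t=b['color'];s=a['color'];V=[]
for n,ut in dict(L=(174,248),R=(485,248)).items():
    p=at_z(b,*ut,.085);print(n,p)
E
python3 fit.py
cat > ov.py <<'E'
from h import *
import pickle,sys
a,b=pickle.load(open('f.pkl','rb'))
def circ(p,r,z): return [(p[0]+r*np.cos(t),p[1]+r*np.sin(t),z) for t in np.linspace(0,6.28,40)]
def overlay(ps,fn):
    c=[]
    for f in(b,a):
        for p in ps:
            u,v=(proj(f,(p[0],p[1],.06))-25).astype(int)
            im=cv2.resize(f['color'][v:v+50,u:u+50],None,fx=8,fy=8,interpolation=cv2.INTER_CUBIC)
            for C in(circ(p,.0275,0),circ(p,.0275,.079),circ(p,.002,.122)):
                cv2.polylines(im,[np.int32([(proj(f,w)-[u,v]+.5)*8 for w in C])],True,(0,255,0))
            c.append(cv2.resize(im,(300,300)))
    cv2.imwrite(fn,np.vstack([np.hstack(c[:2]),np.hstack(c[2:])]))
E
```

```text
dock [ 0.62653941  0.12977253  0.21159776 -0.00456883 -0.08391195] 12.123658444246166
[[-0.7 -0.4]
 [ 0.3 -1.3]
 [ 0.1  0.9]
 [ 0.2  0.7]
 [-0.8 -0.1]
 [ 0.9 -0.8]
 [ 0.2  0.5]
 [-0.3  0.3]]
cell1 [0.619 0.165 0.036] [270.6 208.1] [182. 232.] [352.9 283. ]
cell2 [0.6341 0.0946 0.036 ] [300.5 202.5] [302. 210.] [322.5 279. ]
hinge [0.6444 0.0467 0.045 ] [320.8 197.8] [383. 191.] [301.8 274.6]
grip [ 0.5936 -0.1074  0.069 ] [388.  217.8] [652. 271.] [249.6 232.5]
tabtop [ 0.5936 -0.1074  0.091 ] [389.6 215.6] [658. 262.] [248.5 227.7]
coup [ 0.6738 -0.0902  0.066 ] [380.  184.4] [620. 138.] [242.2 262.9]
(array([0.51136937, 0.37832015, 0.11093556]), np.float64(0.005373208400833479)) (array([ 0.526212  , -0.3322349 ,  0.11522303]), np.float64(0.0036586843704134544))
L [0.51105883 0.36867211 0.085     ]
R [ 0.52580016 -0.31976637  0.085     ]
```

```bash
python3 - <<'E'
from ov import *
from scipy.optimize import least_squares as LS
# tip (z=.122) in both views
P=[]
for us,ut in (((460.3,257.3),(167,245.5)),((176.1,174),(497,245.5))):
    S=LS(lambda p:np.r_[proj(a,(*p,.122))-us,proj(b,(*p,.122))-ut],[.5,0]);print(S.x,S.fun.round(1));P.append(S.x)
overlay(P,'pics/o1.png')
E
```

```text
[0.51317662 0.37601145] [-1.4 -1.9 -1.8 -1.3]
[ 0.52690335 -0.32972298] [-0.6 -1.5 -0.8 -0.7]
```

View pics/o1.png

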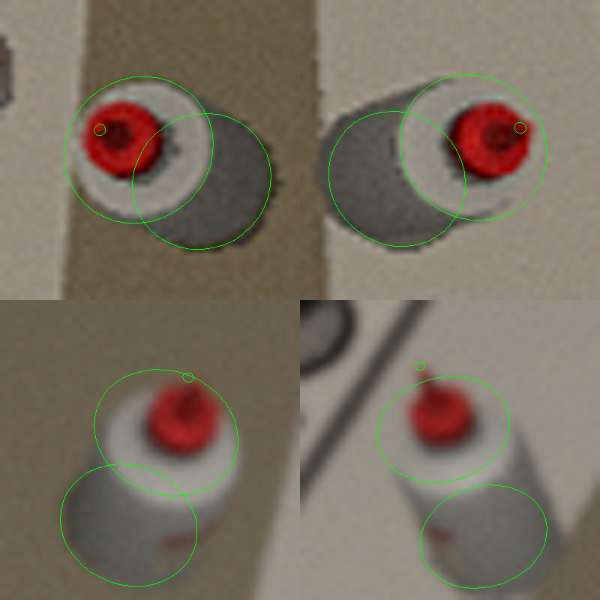

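The overlay confirms the two white bottles. The base circles in the top view sit about 1.5 px outside the real ones, so I take bottle L at about (0.513, 0.373) and bottle R at (0.526, -0.327). Dock yaw is 12°. First I move above L, turning the jaws to dock x.

Emit:
carry_out(deltas="0 0 -5.85 3.05 -2.16 -0.3 0;0 0 -5.85 3.05 -2.16 -0.3 0;0 0 -5.85 3.05 -2.16 -0.3 0;0 0 -5.85 3.05 -2.16 -0.3 0;0 0 -5.85 3.05 -2.16 -0.3 0", grip_force=30)

```text
clock: 0.7
tcp_pos: [0.3613, 0.4804, 0.2161]
orientation: [[0.754, 0.657, -0.0], [0.657, -0.754, -0.0], [-0.0, 0.0, -1.0]]
ft_force: [0.1, -0.4, -0.3]
grip_width: 0.0854
```

Emit:
carry_out(deltas="0 0 -5.85 3.05 -2.16 -0.3 0;0 0 -5.85 3.05 -2.16 -0.3 0;0 0 -5.85 3.05 -2.16 -0.3 0;0 0 -5.85 3.05 -2.16 -0.3 0;0 0 -5.85 3.05 -2.16 -0.3 0")

```text
clock: 1.2
tcp_pos: [0.5137, 0.3725, 0.201]
orientation: [[0.979, 0.205, -0.0], [0.205, -0.979, -0.0], [-0.0, 0.0, -1.0]]
ft_force: [1.3, 0.5, -0.2]
grip_width: 0.0852
```

Emit:
carry_out(deltas="0 0 0 0 0 0 0;0 0 0 0 0 0 0;0 0 0 0 0 0 0")

```text
clock: 1.5
tcp_pos: [0.5117, 0.3745, 0.2011]
orientation: [[0.977, 0.211, -0.001], [0.211, -0.977, 0.001], [-0.001, -0.001, -1.0]]
ft_force: [-0.3, 0.1, -0.7]
grip_width: 0.0853
```

Emit:
carry_out(deltas="0 0 0 0 0 -3 0;0 0 0 0 0 -4 0;0 0 0 0 0 -4 0;0 0 0 0 0 -3 0;0 0 0 0 0 -1 0")

```text
clock: 2.0
tcp_pos: [0.5103, 0.3741, 0.049]
orientation: [[0.977, 0.212, -0.004], [0.212, -0.977, -0.001], [-0.004, 0.001, -1.0]]
ft_force: [-4.8, -3.1, 47.8]
grip_width: 0.0854
```

Emit:
carry_out(deltas="0 0 0 0 0 0 0.15;0 0 0 0 0 0 0.25;0 0 0 0 0 0 0.4;0 0 0 0 0 0 0.5;0 0 0 0 0 0 0.6")

```text
clock: 2.5
tcp_pos: [0.513, 0.3741, 0.0526]
orientation: [[0.978, 0.21, 0.001], [0.21, -0.978, 0.001], [0.002, -0.001, -1.0]]
ft_force: [-0.8, -1.2, 6.1]
grip_width: 0.0527
```

```bash
python3 - <<'E'
from h import *
t=grab('top')['color'];s=grab('scene')['color']
R=lambda im,x,y:cv2.resize(im[y:y+100,x:x+100],(400,400),interpolation=cv2.INTER_CUBIC)
cv2.imwrite('pics/g1.png',np.hstack([R(t,125,200),R(s,405,210)]))
E
```

```text
(no output)
```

View pics/g1.png

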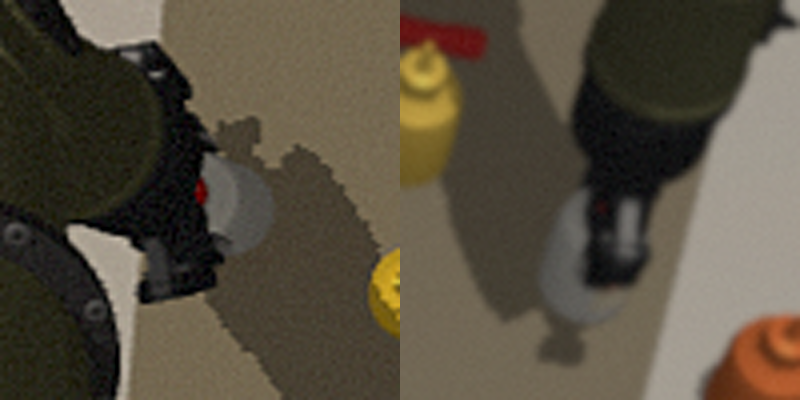

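Closed on 52.7 mm. The fast descent stop showed a 48 N reading, so I'll go gently from here. Now a lift, then a check of how the bottle hangs.

Emit:
carry_out(deltas="0 0 0 0 0 0.2 0.7;0 0 0 0 0 0.5 0.7;0 0 0 0 0 1 0.7;0 0 0 0 0 2 0.7;0 0 0 0 0 2.5 0.7", grip_force=40)

```text
clock: 3.1
tcp_pos: [0.5122, 0.373, 0.1136]
orientation: [[0.978, 0.209, -0.002], [0.209, -0.978, -0.001], [-0.002, 0.001, -1.0]]
ft_force: [0.3, 0.8, -0.3]
grip_width: 0.0517
```

Emit:
carry_out(deltas="0 0 0 0 0 2 0.7;0 0 0 0 0 0.8 0.7;0 0 0 0 0 0 0.7;0 0 0 0 0 0 0.7")

```text
clock: 3.5
tcp_pos: [0.5123, 0.3732, 0.1406]
orientation: [[0.978, 0.209, -0.001], [0.209, -0.978, -0.001], [-0.001, 0.0, -1.0]]
ft_force: [0.1, -1.1, -1.3]
grip_width: 0.0513
```

```bash
python3 - <<'E'
from h import *
f=grab('top');g=grab('scene');s=env.sense();p=s['tcp_pos'];print(p,s['ft_force'],s['grip_width'])
o=[]
for im,cam in((f,'t'),(g,'s')):
    u,v=(proj(im,p)-40).astype(int);I=cv2.resize(im['color'][v:v+80,u:u+80],(400,400),interpolation=cv2.INTER_CUBIC)
    # expected base circle (TCP-0.052)
    for z,r in((-.052,.0275),(.027,.0275)):
        C=[proj(im,p+[r*np.cos(t),r*np.sin(t),z]) for t in np.linspace(0,6.28,40)]
        cv2.polylines(I,[np.int32((np.array(C)-[u,v]+.5)*5)],True,(0,255,0))
    o.append(I)
cv2.imwrite('pics/g2.png',np.hstack(o))
E
```

```text
[0.51209645 0.37303769 0.14002806] [-0.02867054 -0.25991954 -0.26000316] 0.051613421871101295
```

View pics/g2.png

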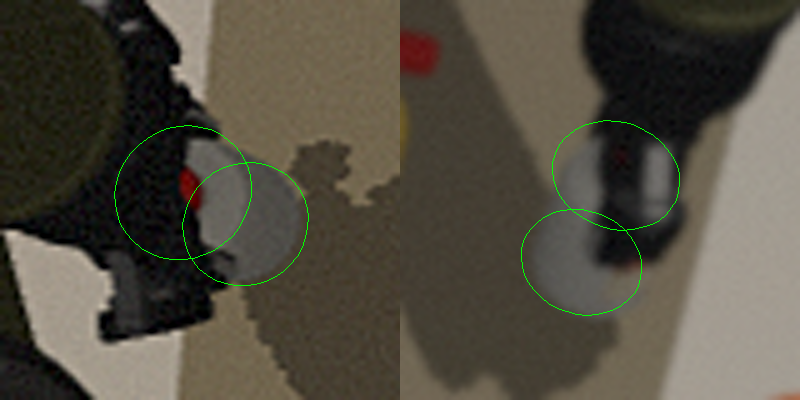

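The bottle hangs straight: the base circle matches at TCP minus 52 mm in both views. Next I carry it over cell_1, gently.

Emit:
carry_out(deltas="0 0 0 0.5 -1 1 0.7;0 0 0 1.4 -2.6 0.5 0.7;0 0 0 1.8 -3.5 0 0.7;0 0 0 1.8 -3.5 0 0.7;0 0 0 1.8 -3.5 0 0.7")

```text
clock: 4.1
tcp_pos: [0.5866, 0.23, 0.1565]
orientation: [[0.978, 0.209, 0.0], [0.209, -0.978, -0.001], [-0.0, 0.001, -1.0]]
ft_force: [1.5, 1.1, -1.0]
grip_width: 0.052
```

Emit:
carry_out(deltas="0 0 0 1.6 -3.3 0 0.7;0 0 0 1.2 -2.2 0 0.7;0 0 0 0.6 -1.2 -0.5 0.7;0 0 0 0 0 -0.7 0.7;0 0 0 0 0 0 0.7")

```text
clock: 4.6
tcp_pos: [0.6183, 0.1666, 0.1427]
orientation: [[0.978, 0.21, -0.003], [0.21, -0.978, 0.0], [-0.003, -0.001, -1.0]]
ft_force: [0.9, 0.3, -1.0]
grip_width: 0.0518
```

```bash
cat > chk.py <<'E'
from h import *
import sys
def chk(fn,base=.052):
    f=grab('top');g=grab('scene');s=env.sense();p=s['tcp_pos'];print(p,s['ft_force'],s['grip_width'],s['clock'])
    q=[0.62654,0.12977,0.2116];c,sn=np.cos(q[2]),np.sin(q[2]);R=np.array([[c,-sn],[sn,c]])
    o=[]
    for im in(f,g):
        u,v=(proj(im,[q[0],q[1],.08])-40).astype(int);I=cv2.resize(im['color'][v:v+80,u:u+80],(400,400),interpolation=cv2.INTER_CUBIC)
        D=lambda C,col:cv2.polylines(I,[np.int32((np.array([proj(im,x) for x in C])-[u,v]+.5)*5)],True,col)
        D([p+[.0275*np.cos(t),.0275*np.sin(t),-base] for t in np.linspace(0,6.28,40)],(0,255,0))
        for h,m in((.038,.074),(.034,.070)):
            D([[*(q[:2]+R@[x,y]),.076] for x,y in((h,m),(h,-m),(-h,-m),(-h,m))],(255,0,255))
        o.append(I)
    cv2.imwrite('pics/'+fn,np.hstack(o))
chk(sys.argv[1])
E
python3 chk.py p1.png
```

```text
[0.61857934 0.16774763 0.14372382] [ 0.32589907  0.793224   -0.07478247] 0.05153038117650151 4.7
```

View pics/p1.png

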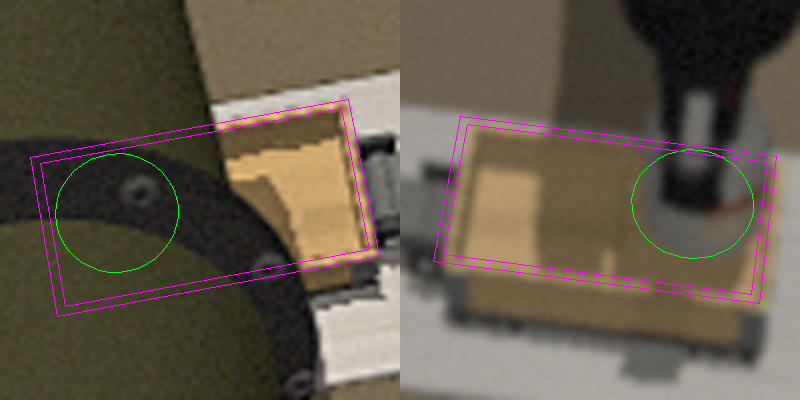

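In the scene view the crate and the bottle share the same small image bias. The bottle sits about 4 mm too far toward +y, so I correct that and descend slowly.

Emit:
carry_out(deltas="0 0 0 0.08 -0.35 0 0.7;0 0 0 0 0 -1 0.7;0 0 0 0 0 -1.5 0.7;0 0 0 0 0 -1.5 0.7;0 0 0 0 0 -0.6 0.7")

```text
clock: 5.2
tcp_pos: [0.6194, 0.1621, 0.0964]
orientation: [[0.978, 0.21, -0.003], [0.21, -0.978, -0.001], [-0.003, 0.0, -1.0]]
ft_force: [-0.5, 0.3, 0.0]
grip_width: 0.052
```

Emit:
carry_out(deltas="0 0 0 0 0 -0.3 0.7;0 0 0 0 0 -0.2 0.7;0 0 0 0 0 -0.1 0.7;0 0 0 0 0 -0.1 0.7;0 0 0 0 0 0 0.7")

```text
clock: 5.7
tcp_pos: [0.6207, 0.162, 0.0916]
orientation: [[0.978, 0.209, 0.0], [0.209, -0.978, 0.0], [0.0, -0.0, -1.0]]
ft_force: [-0.2, 0.2, -0.9]
grip_width: 0.0521
```

Emit:
carry_out(deltas="0 0 0 0 0 -0.1 0.7;0 0 0 0 0 0 0.7;0 0 0 0 0 -0.1 0.7;0 0 0 0 0 0 0.7")

```text
clock: 6.1
tcp_pos: [0.6205, 0.1619, 0.0892]
orientation: [[0.978, 0.209, -0.0], [0.209, -0.978, -0.0], [-0.0, 0.0, -1.0]]
ft_force: [-0.3, 0.3, -0.3]
grip_width: 0.0519
```

Emit:
carry_out(deltas="0 0 0 0 0 -0.1 0.7;0 0 0 0 0 0 0.7")

```text
clock: 6.3
tcp_pos: [0.6206, 0.162, 0.0888]
orientation: [[0.978, 0.209, 0.0], [0.209, -0.978, 0.0], [0.0, -0.0, -1.0]]
ft_force: [-1.4, -0.3, 3.2]
grip_width: 0.052
```

Emit:
carry_out(deltas="0 0 0 0 0 -0.1 0.7;0 0 0 0 0 0 0.7")

```text
clock: 6.5
tcp_pos: [0.6207, 0.162, 0.0886]
orientation: [[0.978, 0.209, 0.001], [0.209, -0.978, 0.0], [0.001, -0.0, -1.0]]
ft_force: [-1.9, -1.1, 10.5]
grip_width: 0.0518
```

Touchdown at 0.0888, as predicted. Release and rise.

Emit:
carry_out(deltas="0 0 0 0 0 0.1 0.7;0 0 0 0 0 0 0.3;0 0 0 0 0 0 0.2;0 0 0 0 0 0 0;0 0 0 0 0 0 0")

```text
clock: 7.0
tcp_pos: [0.6205, 0.1619, 0.088]
orientation: [[0.978, 0.209, -0.0], [0.209, -0.978, -0.0], [-0.0, 0.0, -1.0]]
ft_force: [0.0, 0.5, -0.3]
grip_width: 0.0854
```

Emit:
carry_out(deltas="0 0 0 0 0 1 0;0 0 0 0 0 2 0;0 0 0 0 0 4 0;0 0 0 0 0 4 0;0 0 0 0 0 2 0")

```text
clock: 7.5
tcp_pos: [0.6219, 0.1622, 0.223]
orientation: [[0.978, 0.209, 0.005], [0.209, -0.978, 0.001], [0.005, -0.0, -1.0]]
ft_force: [-0.1, -0.3, 0.6]
grip_width: 0.0852
```

Emit:
carry_out(deltas="0 0 0 -0.3 -1.5 0 0;0 0 0 -0.6 -3.4 0 0;0 0 0 -0.9 -4.4 0 0;0 0 0 -0.9 -4.4 0 0;0 0 0 -0.9 -4.4 0 0")

```text
clock: 8.0
tcp_pos: [0.5831, -0.0215, 0.2177]
orientation: [[0.978, 0.209, -0.001], [0.209, -0.978, -0.0], [-0.001, 0.0, -1.0]]
ft_force: [1.5, -0.5, -0.5]
grip_width: 0.0857
```

Emit:
carry_out(deltas="0 0 0 -0.9 -4.4 0 0;0 0 0 -0.9 -4.4 0 0;0 0 0 -0.9 -4.4 0 0;0 0 0 -0.9 -4.4 0 0;0 0 0 -0.9 -4.4 -0.5 0")

```text
clock: 8.5
tcp_pos: [0.5382, -0.2414, 0.2133]
orientation: [[0.978, 0.209, -0.0], [0.209, -0.978, -0.0], [-0.0, 0.0, -1.0]]
ft_force: [0.5, -0.8, -0.2]
grip_width: 0.0854
```

Emit:
carry_out(deltas="0 0 0 -0.75 -4.4 -0.5 0;0 0 0 -0.6 -3.4 0 0;0 0 0 0 -1 0 0;0 0 0 0 0 0 0;0 0 0 0 0 0 0")

```text
clock: 9.0
tcp_pos: [0.5261, -0.3256, 0.2079]
orientation: [[0.978, 0.21, -0.0], [0.21, -0.978, 0.002], [-0.0, -0.002, -1.0]]
ft_force: [-0.6, 0.5, -0.3]
grip_width: 0.0852
```

```bash
python3 - <<'E'
from h import *
f=grab('top','t3.png');g=grab('scene','s3.png');s=env.sense();print(s['tcp_pos'],s['joints'].round(2))
o=[]
for im,P in((f,(.62,.13,.1)),(g,(.62,.13,.1)),(f,(.526,-.327,.06)),(g,(.526,-.327,.06))):
    u,v=(proj(im,P)-35).astype(int);I=cv2.resize(im['color'][v:v+70,u:u+70],(300,300),interpolation=cv2.INTER_CUBIC);o.append(I)
cv2.imwrite('pics/p2.png',np.vstack([np.hstack(o[:2]),np.hstack(o[2:])]))
E
```

```text
[ 0.52669523 -0.32489088  0.20816422] [ 0.44  0.51  0.12  1.56 -0.07  1.08  0.79]
```

View pics/p2.png

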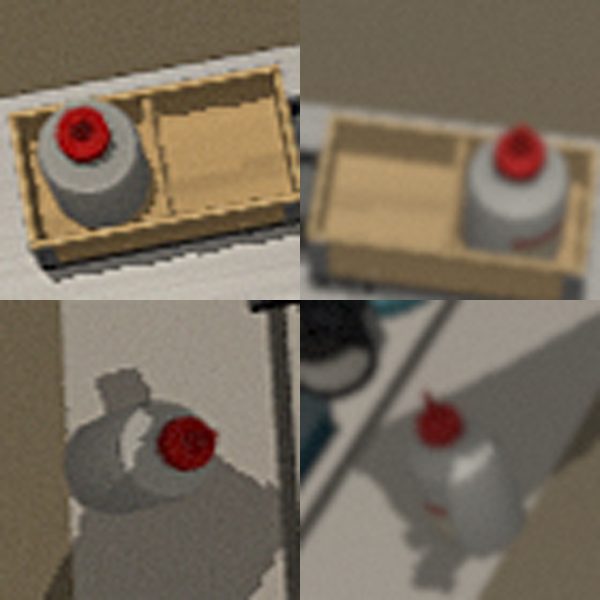

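Bottle 1 stands upright in cell_1, a little near the partition. Bottle R is untouched. I descend on it with a gentler stop.

Emit:
carry_out(deltas="0 0 0 0 -0.2 -2 0;0 0 0 0 0 -3.5 0;0 0 0 0 0 -3.5 0;0 0 0 0 0 -3 0;0 0 0 0 0 -1.8 0")

```text
clock: 9.6
tcp_pos: [0.5259, -0.3263, 0.068]
orientation: [[0.977, 0.212, -0.002], [0.212, -0.977, 0.002], [-0.002, -0.003, -1.0]]
ft_force: [-0.4, -0.1, -0.9]
grip_width: 0.0852
```

Emit:
carry_out(deltas="0 0 0 0 0 -0.9 0;0 0 0 0 0 -0.5 0;0 0 0 0 0 -0.2 0;0 0 0 0 0 0 0")

```text
clock: 10.0
tcp_pos: [0.5266, -0.3291, 0.0551]
orientation: [[0.978, 0.21, 0.001], [0.21, -0.978, -0.001], [0.001, 0.001, -1.0]]
ft_force: [0.4, -0.3, 0.5]
grip_width: 0.0854
```

Emit:
carry_out(deltas="0 0 0 0 0 0 0.15;0 0 0 0 0 0 0.25;0 0 0 0 0 0 0.4;0 0 0 0 0 0 0.5;0 0 0 0 0 0 0.7")

```text
clock: 10.5
tcp_pos: [0.5269, -0.3296, 0.0554]
orientation: [[0.978, 0.209, 0.002], [0.209, -0.978, -0.001], [0.002, 0.002, -1.0]]
ft_force: [1.3, 0.2, 4.7]
grip_width: 0.0514
```

Emit:
carry_out(deltas="0 0 0 0 0 0.2 0.7;0 0 0 0 0 0.5 0.7;0 0 0 0 0 1.2 0.7;0 0 0 0 0 2.5 0.7;0 0 0 0 0 3 0.7")

```text
clock: 11.0
tcp_pos: [0.5253, -0.3287, 0.1288]
orientation: [[0.978, 0.209, -0.002], [0.209, -0.978, 0.001], [-0.002, -0.001, -1.0]]
ft_force: [-0.1, 0.3, -1.0]
grip_width: 0.0512
```

Emit:
carry_out(deltas="0 0 0 0 0 3 0.7;0 0 0 0 0 2 0.7;0 0 0 0 0 0.6 0.7;0 0 0 0 0 0 0.7")

```text
clock: 11.4
tcp_pos: [0.5262, -0.3292, 0.1853]
orientation: [[0.978, 0.209, 0.001], [0.209, -0.978, -0.001], [0.001, 0.001, -1.0]]
ft_force: [-0.1, -0.3, -2.7]
grip_width: 0.0511
```

Emit:
carry_out(deltas="0 0 0 0.3 1.2 0 0.7;0 0 0 0.7 2.6 0 0.7;0 0 0 1 4 0 0.7;0 0 0 1 4 0 0.7;0 0 0 1 4 0 0.7")

```text
clock: 11.9
tcp_pos: [0.5655, -0.1681, 0.1826]
orientation: [[0.978, 0.21, -0.003], [0.21, -0.978, 0.001], [-0.002, -0.002, -1.0]]
ft_force: [0.1, 0.4, -2.1]
grip_width: 0.0511
```

Emit:
carry_out(deltas="0 0 0 1 4 0 0.7;0 0 0 1 4 0 0.7;0 0 0 1 4 0 0.7;0 0 0 1 4 0 0.7;0 0 0 1 4 0 0.7")

```text
clock: 12.4
tcp_pos: [0.6151, 0.0319, 0.1826]
orientation: [[0.978, 0.21, -0.003], [0.21, -0.978, 0.0], [-0.003, -0.001, -1.0]]
ft_force: [0.7, -0.3, -0.8]
grip_width: 0.051
```

Emit:
carry_out(deltas="0 0 0 1 3.5 0 0.7;0 0 0 0.5 2 -0.5 0.7;0 0 0 0.3 1 -1.5 0.7;0 0 0 0 0 -1.5 0.7;0 0 0 0 0 0 0.7")

```text
clock: 12.9
tcp_pos: [0.6315, 0.0935, 0.1452]
orientation: [[0.978, 0.21, -0.007], [0.209, -0.978, -0.002], [-0.007, 0.0, -1.0]]
ft_force: [-0.1, 0.4, -1.4]
grip_width: 0.051
```

```bash
sed -i 's/^chk(sys.argv\[1\])/chk(sys.argv[1],.0545)/' chk.py; python3 chk.py p3.png
```

```text
[0.63319362 0.0928395  0.14804254] [ 0.16544829  0.31869963 -1.54862822] 0.051403208208741065 13.0
```

View pics/p3.png

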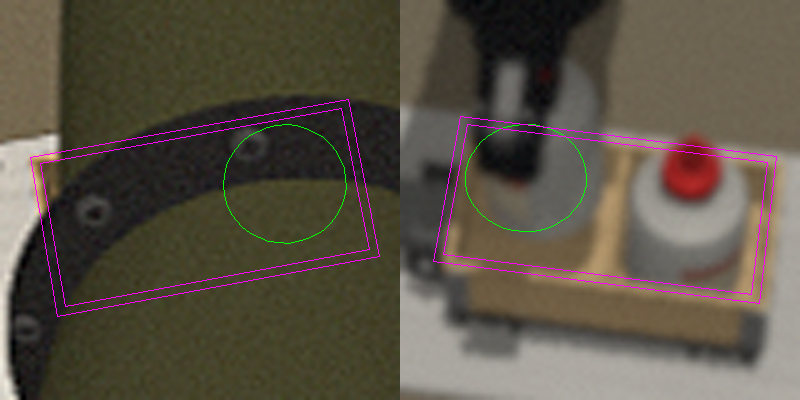

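Bottle 2 hangs straight over cell_2. I add 1 mm in x and y, then descend, with touchdown expected near 0.091.

Emit:
carry_out(deltas="0 0 0 0.1 0.1 -0.5 0.7;0 0 0 0 0 -1.5 0.7;0 0 0 0 0 -1.5 0.7;0 0 0 0 0 -0.9 0.7;0 0 0 0 0 -0.4 0.7")

```text
clock: 13.5
tcp_pos: [0.6348, 0.0945, 0.1006]
orientation: [[0.978, 0.209, -0.001], [0.209, -0.978, -0.0], [-0.001, 0.0, -1.0]]
ft_force: [-0.8, -0.4, -0.9]
grip_width: 0.051
```

Emit:
carry_out(deltas="0 0 0 0 0 -0.2 0.7;0 0 0 0 0 -0.1 0.7;0 0 0 0 0 0 0.7;0 0 0 0 0 0 0.7")

```text
clock: 13.9
tcp_pos: [0.6353, 0.095, 0.0988]
orientation: [[0.978, 0.209, 0.001], [0.209, -0.978, 0.0], [0.001, 0.0, -1.0]]
ft_force: [0.5, -1.0, -1.6]
grip_width: 0.051
```

Emit:
carry_out(deltas="0 0 0 0 0 -0.3 0.7;0 0 0 0 0 -0.2 0.7;0 0 0 0 0 0 0.7")

```text
clock: 14.2
tcp_pos: [0.6355, 0.095, 0.0943]
orientation: [[0.978, 0.209, 0.001], [0.209, -0.978, 0.0], [0.001, 0.0, -1.0]]
ft_force: [-2.2, -0.7, 7.1]
grip_width: 0.0511
```

Emit:
carry_out(deltas="0 0 0 0 0 -0.1 0.7;0 0 0 0 0 0 0.7")

```text
clock: 14.4
tcp_pos: [0.6356, 0.095, 0.0942]
orientation: [[0.978, 0.209, 0.002], [0.209, -0.978, 0.0], [0.002, 0.0, -1.0]]
ft_force: [-1.9, -0.3, 12.6]
grip_width: 0.0509
```

Emit:
carry_out(deltas="0 0 0 0 0 -0.1 0.7;0 0 0 0 0 0 0.7")

```text
clock: 14.6
tcp_pos: [0.6358, 0.095, 0.0941]
orientation: [[0.978, 0.209, 0.003], [0.209, -0.978, 0.001], [0.003, -0.0, -1.0]]
ft_force: [-4.2, -0.2, 18.3]
grip_width: 0.0516
```

Emit:
carry_out(deltas="0 0 0 0 0 -0.1 0.7;0 0 0 0 0 0 0.7")

```text
clock: 14.8
tcp_pos: [0.6359, 0.0951, 0.0939]
orientation: [[0.978, 0.209, 0.003], [0.209, -0.978, 0.001], [0.003, -0.0, -1.0]]
ft_force: [-4.9, -0.6, 24.7]
grip_width: 0.0514
```

It is in contact with the floor. The bottle had slid about 3 mm in the grip. I relieve the press, release slowly and rise.

Emit:
carry_out(deltas="0 0 0 0 0 0.3 0.7;0 0 0 0 0 0 0.4;0 0 0 0 0 0 0.3;0 0 0 0 0 0 0.15;0 0 0 0 0 0 0")

```text
clock: 15.3
tcp_pos: [0.6348, 0.0949, 0.0927]
orientation: [[0.978, 0.209, -0.001], [0.209, -0.978, -0.0], [-0.001, -0.0, -1.0]]
ft_force: [-0.2, -0.3, -0.4]
grip_width: 0.0838
```

Emit:
carry_out(deltas="0 0 0 0 0 0 0;0 0 0 0 0 1 0;0 0 0 0 0 3 0;0 0 0 0 0 4 0;0 0 0 0 0 4 0")

```text
clock: 15.8
tcp_pos: [0.6347, 0.0949, 0.215]
orientation: [[0.978, 0.209, -0.001], [0.209, -0.978, -0.0], [-0.001, 0.0, -1.0]]
ft_force: [0.1, 0.7, 1.1]
grip_width: 0.0851
```

```bash
python3 - <<'E'
from h import *
import pickle
a,b=pickle.load(open('f.pkl','rb'));g=grab('scene')
q=[0.62654,0.12977,0.2116];c,s=np.cos(q[2]),np.sin(q[2])
W=lambda x,y,z:[q[0]+c*x-s*y,q[1]+s*x+c*y,z]
o=[]
for im in(b,a):
    u,v=(proj(im,W(-.06,-.225,.07))-25).astype(int);k=8
    I=cv2.resize(im['color'][v:v+50,u:u+50],None,fx=k,fy=k,interpolation=cv2.INTER_CUBIC)
    D=lambda C:cv2.polylines(I,[np.int32((np.array([proj(im,W(*x)) for x in C])-[u,v]+.5)*k)],True,(0,255,0))
    for z in(.091,.045): D([(-.082+i,-.225+j,z) for i,j in((.006,.014),(.006,-.014),(-.006,-.014),(-.006,.014))])
    o.append(I)
u,v=(proj(g,W(0,-.02,.09))-40).astype(int)
o.append(cv2.resize(g['color'][v:v+80,u:u+80],(400,400),interpolation=cv2.INTER_CUBIC))
cv2.imwrite('pics/l1.png',cv2.resize(np.hstack(o),(800,267)))
E
```

```text
(no output)
```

View pics/l1.png

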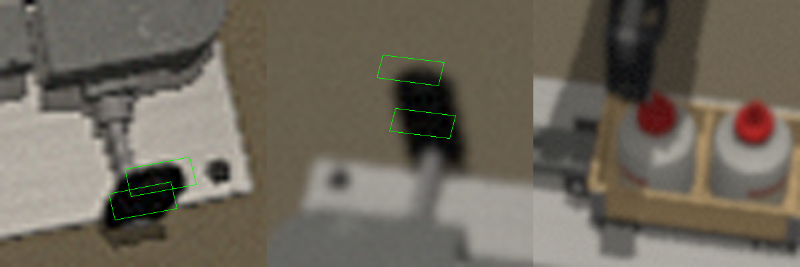

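Both bottles stand upright in their cells. The tab is where the model puts it, within 2 mm. I move over it with the jaws half closed.

Emit:
carry_out(deltas="0 0 0 -0.4 -2 0 0.45;0 0 0 -0.8 -4 0 0.45;0 0 0 -0.9 -4.2 0 0.45;0 0 0 -0.9 -4.2 0 0.45;0 0 0 -0.8 -3.7 0 0.45")

```text
clock: 16.35
tcp_pos: [0.5964, -0.0884, 0.214]
orientation: [[0.978, 0.208, 0.001], [0.208, -0.978, -0.001], [0.001, 0.001, -1.0]]
ft_force: [-0.2, -0.7, 0.6]
grip_width: 0.0471
```

Emit:
carry_out(deltas="0 0 0 -0.4 -2 0 0.45;0 0 0 0 0 -2 0.45;0 0 0 0 0 -3 0.45;0 0 0 0 0 -3 0.45;0 0 0 0 0 -2 0.45")

```text
clock: 16.85
tcp_pos: [0.5924, -0.106, 0.1119]
orientation: [[0.978, 0.209, -0.001], [0.209, -0.978, 0.0], [-0.001, -0.001, -1.0]]
ft_force: [0.7, 0.2, 0.1]
grip_width: 0.0469
```

Emit:
carry_out(deltas="0 0 0 0 0 0 0.45;0 0 0 0 0 0 0.45")

```text
clock: 17.05
tcp_pos: [0.5934, -0.1062, 0.114]
orientation: [[0.978, 0.209, 0.0], [0.209, -0.978, -0.0], [0.0, 0.0, -1.0]]
ft_force: [-0.4, 0.0, 0.7]
grip_width: 0.047
```

Descend to 0.051, then close gradually (the pads will centre on the tab).

Emit:
carry_out(deltas="0 0 0 0 0 -1.5 0.45;0 0 0 0 0 -2 0.45;0 0 0 0 0 -1.5 0.45;0 0 0 0 0 -0.9 0.45;0 0 0 0 0 -0.4 0.45")

```text
clock: 17.55
tcp_pos: [0.5936, -0.1061, 0.0508]
orientation: [[0.978, 0.209, 0.001], [0.209, -0.978, -0.0], [0.001, 0.0, -1.0]]
ft_force: [-0.9, -0.5, -0.6]
grip_width: 0.0471
```

Emit:
carry_out(deltas="0 0 0 0 0 0 0.6;0 0 0 0 0 0 0.7;0 0 0 0 0 0 0.8;0 0 0 0 0 0 0.85;0 0 0 0 0 0 0.9")

```text
clock: 18.05
tcp_pos: [0.5945, -0.106, 0.0511]
orientation: [[0.978, 0.21, 0.003], [0.21, -0.978, -0.0], [0.003, 0.001, -1.0]]
ft_force: [3.2, 1.0, 2.4]
grip_width: 0.0115
```

Emit:
carry_out(deltas="0 0 0 0 0 0 1;0 0 0 0 0 0 1;0 0 0 0 0 0 1", grip_force=80)

```text
clock: 18.35
tcp_pos: [0.5941, -0.1061, 0.051]
orientation: [[0.978, 0.209, 0.002], [0.209, -0.978, -0.0], [0.002, 0.001, -1.0]]
ft_force: [3.0, 0.5, 6.1]
grip_width: 0.0105
```

Tab gripped at 10.5 mm, and the +3 N in x is the spring preload. Now I pull toward dock -x.

Emit:
carry_out(deltas="0 0 0 -0.25 -0.05 0 1;0 0 0 -0.3 -0.06 0 1;0 0 0 -0.3 -0.07 0 1;0 0 0 -0.2 -0.05 0 1;0 0 0 0 0 0 1")

```text
clock: 18.85
tcp_pos: [0.5845, -0.1081, 0.051]
orientation: [[0.978, 0.21, 0.004], [0.21, -0.978, -0.0], [0.004, 0.001, -1.0]]
ft_force: [8.6, 1.5, 2.0]
grip_width: 0.011
```

Emit:
carry_out(deltas="0 0 0 -0.15 -0.03 0 1;0 0 0 -0.1 -0.02 0 1;0 0 0 0 0 0 1")

```text
clock: 19.15
tcp_pos: [0.5825, -0.1085, 0.051]
orientation: [[0.978, 0.21, 0.005], [0.21, -0.978, -0.0], [0.005, 0.001, -1.0]]
ft_force: [9.1, 1.8, 1.4]
grip_width: 0.0111
```

The spring reads about 9.3 N and the travel is 12 mm, so the latch is well out. I start lifting along the arc about the hinge, with a small step first.

Emit:
carry_out(deltas="-1.96 -0.42 0 -0.006 0.03 0.484 1;-1.96 -0.42 0 -0.01 0.044 0.483 1;0 0 0 0 0 0 1")

```text
clock: 19.45
tcp_pos: [0.5828, -0.1076, 0.0611]
orientation: [[0.977, 0.21, 0.021], [0.211, -0.975, -0.07], [0.005, 0.073, -0.997]]
ft_force: [8.7, -1.8, -1.5]
grip_width: 0.0108
```

It came off freely. Continuing the arc.

Emit:
carry_out(deltas="-3.91 -0.84 0 -0.03 0.14 0.96 1;-3.91 -0.84 0 -0.044 0.204 0.947 1;-3.91 -0.84 0 -0.058 0.269 0.93 1;0 0 0 0 0 0 1")

```text
clock: 19.85
tcp_pos: [0.5819, -0.1009, 0.0901]
orientation: [[0.977, 0.204, 0.066], [0.214, -0.938, -0.273], [0.006, 0.281, -0.96]]
ft_force: [9.0, -2.5, -2.5]
grip_width: 0.0113
```

Emit:
carry_out(deltas="-3.91 -0.84 0 -0.071 0.331 0.908 1;-3.91 -0.84 0 -0.084 0.393 0.882 1;-3.91 -0.84 0 -0.097 0.452 0.853 1;-3.91 -0.84 0 -0.109 0.509 0.818 1;0 0 0 0 0 0 1")

```text
clock: 20.35
tcp_pos: [0.5782, -0.0841, 0.1248]
orientation: [[0.977, 0.179, 0.118], [0.215, -0.826, -0.522], [0.004, 0.535, -0.845]]
ft_force: [9.5, -2.3, 3.5]
grip_width: 0.011
```

```bash
python3 - <<'E'
from h import *
f=grab('top');g=grab('scene');s=env.sense();p=s['tcp_pos'];print(p,s['ft_force'],s['grip_width'],s['clock'],s['joints'].round(2))
d=p-[.6444,.0467,.045];a=d[0]*.2094-d[1]*.9778;print('theta',np.degrees(np.arctan2(d[2],a)-np.arctan2(.006,.1388)),'r',np.hypot(a,d[2]),'lat',d[0]*.9778+d[1]*.2094, 'tool tilt',np.degrees(np.arccos(-s['orientation'][2,2])))
I=g['color'][140:350,180:420];cv2.imwrite('pics/f1.png',cv2.resize(I,(686,600),interpolation=cv2.INTER_CUBIC))
E
```

```text
[ 0.57778921 -0.08460542  0.12421022] [ 9.69413515 -1.28341885  2.40002436] 0.010702168584815446 20.45 [-0.63  0.66  0.64  1.92  0.32  0.63 -0.16]
theta 32.21351823570082 r 0.1391806835013612 lat -0.09262738938118312 tool tilt 32.143740012953856
```

View pics/f1.png

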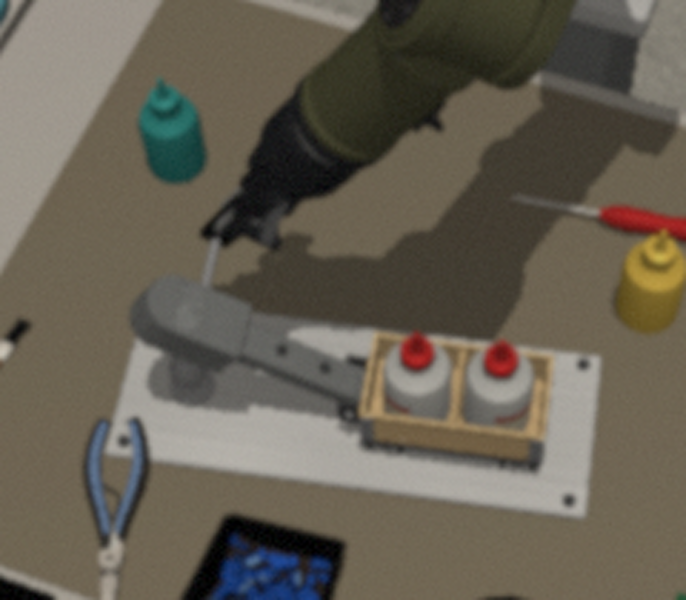

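The tongue is up about 32° and clear of the ball. Both bottles are upright in their cells and the tab is still held. I settle for a moment, then hand in.

Emit:
carry_out(deltas="0 0 0 0 0 0 1;0 0 0 0 0 0 1;0 0 0 0 0 0 1;0 0 0 0 0 0 1;0 0 0 0 0 0 1")

```text
clock: 20.95
tcp_pos: [0.5777, -0.0849, 0.1239]
orientation: [[0.977, 0.177, 0.117], [0.212, -0.829, -0.518], [0.005, 0.531, -0.848]]
ft_force: [10.0, -0.4, 2.8]
grip_width: 0.0111
```

```bash
python3 -c "
from bench import env
s=env.sense();print(s['tcp_pos'],s['ft_force'],s['grip_width']);print(env.hand_in())"
```

```text
[ 0.57774965 -0.08486493  0.12393075] [10.01188405 -0.37518728  2.79505869] 0.011058038710514768
the job is handed in; nothing more can be done
None
```

I set both white dropper bottles upright in the crate, one in each cell. I then pulled the latch out about 12 mm (the spring read about 9 N) and lifted the tongue off the ball by its tab. I handed in at about 21 s with the tongue still held.

**Last checks:** the arm's position puts the tongue at about 32°. The final picture shows the coupler clear of the ball and both bottles standing in their cells. The screwdriver looks untouched. The brush is only partly in that view, but I never reached near it.

**Doubts:**
- **Force spike on the first bottle:** the wrist force read 48 N for a moment as the arm stopped above it. That could be the jolt of stopping, or the gripper's body touching the nozzle, which would exceed the 40 N limit. I could not tell which, and I made later descents more slowly.
- **Second bottle slipped in the grip:** it slid about 3 mm, so it reached the floor of its cell earlier than expected. I pressed it there with up to 25 N before releasing it.
- **First bottle off-centre:** it stands about 2–3 mm off-centre in its cell, towards the partition.

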